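# Uncover the terminals of a power supply

### The job

The power supply on the bench is to be wired, so take its terminal cover off: with a fingertip press the black snap tab at the right end of the cover down until the cover springs free, then push the cover gently along its guide rails to the left until it has left the supply's base plate completely and lies flat on the bench just beside it. Only press and push - never lift, tip or fling the cover - and leave the tools and other loose things where they are.

Things in the scene. Friction and masses are not known exactly. Their poses are not given: they have to be found in the camera images.
- power_unit: Power supply fixed to the bench. Origin: bench top, under the middle of the seated cover; x from the terminals to the case (away from the robot at yaw 0), y to the robot's left, z up; yaw within 0.5 rad of 0. Aluminium base plate 4 mm thick, x -44 to 150, y -96 to 46 mm. Case x 40 to 150, y -96 to 46, top z = 48 mm. Black terminal strip under the cover, x -11 to 11, y -37 to 35, top z = 24 mm.
- plate_edge (a point): Left-hand edge of the base plate (unit's y = +46 mm), in line with the cover, over which the cover comes off; 4 mm above the bench. Two guide rails run from here along y to y = -42 mm, at x = -38 to -30 and 30 to 38 mm, top z = 11 mm; their lips overlap the cover's foot flanges, so in them it only slides along y.
- cover: Grey plastic terminal cover, hollow, 56 (x) by 84 (y) by 46 mm high, 60 to 130 g; foot flanges make it 64 mm wide below. Origin: centre of its underside; axes as the unit's; starts at the unit's (0, 0, 4 mm). The tab's barb holds it against two spring prongs (3 to 4 N). Once the barb drops they move it 11 mm towards +y, past the barb, and it stays there until pushed; sliding it takes about 1 N.
- cover_rear_face (a point): Outer surface of the cover's rear end wall (towards the tab), mid-width, at the cover's y = -42 mm, 37 mm above its underside: the place to push, towards +y. This wall is plain, 56 mm wide, from 24 to 46 mm above the underside; below is an arch over the terminal strip.
- cover_tongue_end (a point): End of the cover's flat tongue, its rearmost point: y = -58 mm from the cover's centre, 25.5 mm above its underside. The tongue is 24 mm wide, lies 24 to 27 mm above the underside, starts at the rear wall and has a window in which the tab's barb stands.
- snap_tab (a joint): How far the snap tab is pressed down, in m: 0 up, 0.007 at its stop. Spring of 2 N at the start of the travel, 5.5 N at the stop, plus some friction of the barb. The cover is freed at about 0.004. Released, the tab springs up again; it does not catch the cover once that has sprung forward.
- tab_top (a point): Middle of the top of the tab's black ribbed pad, 24 (x) by 22 mm (y); up, it is 44 mm above the bench, at the unit's y = -78 mm, and moves down as pressed. Housing round it: x -26 to 26, y -93 to -64 mm, top z = 33 mm. The barb stands 25 to 29 mm from the pad's middle towards +y, top 31.6 mm above the bench when up.
- driver_t10: Bystander, loose, to be left alone: small screwdriver with a red handle, 21x160x22 mm, lying. Origin: centre of its underside.
- side_cutter: Bystander, loose, to be left alone: side cutters with orange grips, 45x126x14 mm, lying. Origin: centre of its underside.
- tweezers: Bystander, loose, to be left alone: steel tweezers, 15x124x9 mm, lying. Origin: centre of its underside.
- thumbscrew_a: Bystander, loose, to be left alone: red thumb screw standing on its head, 22x22x29 mm. Origin: centre of its underside.
- battery_a: Bystander, loose, to be left alone: cylindrical battery, 15x50x15 mm, lying. Origin: centre of its underside.
- filter_box: Bystander, loose, to be left alone: small white carton, 48x62x54 mm. Origin: centre of its underside.
- crucible_a: Bystander, loose, to be left alone: small white crucible, 20x20x23 mm. Origin: centre of its underside.
Not all that is in view belongs to the job. Of the things that look like the cover, take the one that is farthest to the robot's left at the start.

How it is judged (in metres and radians):
On the way, in this order (a step that is already met when the one before it is completed fails the run):
1. the snap tab is pressed in far enough to free the cover (value of joint snap_tab above 0.003 m).
2. the cover has been pushed off the base plate (y of cover_tongue_end in the frame of power_unit above 0.047 m and y of cover in the frame of power_unit between 0.09 and 0.3 m and height (world z) of cover below 0.003 m and angle between cover's own z axis and vertical below 0.06 rad), for 0.2 s.
At the end, for the whole second after the job is handed in: The whole cover, tongue included, is past the base plate's edge at the unit's y = +46 mm (tongue end beyond 47 mm, cover's centre between 90 and 300 mm), lies flat on the bench (underside below 3 mm, tilt under 0.06 rad) and at rest, and the tab is up again (all of step 2 and linear speed of cover below 0.01 m/s and value of joint snap_tab below 0.0015 m); the robot touches nothing.
It fails at once if the cover is lifted (underside more than 16 mm above the bench) (height (world z) of cover above 0.016 m).
It fails at once if the cover is tipped by more than 0.35 rad (angle between cover's own z axis and vertical above 0.35 rad).
It fails at once if the cover is flung (faster than 0.6 m/s) (linear speed of cover above 0.6 m/s).
It fails at once if a tool or other loose thing is moved by more than 15 mm (distance of any of driver_t10, side_cutter, tweezers, thumbscrew_a, battery_a, filter_box, crucible_a from where it was at the start of the episode above 0.015 m).
It also fails if it takes over 32 s, if anything falls off the work surface, if the arm or the gripper's body presses on something with over 40 N, if the wrist force passes 120 N, or if a joint passes its speed limit or range.

### The arm

A 6-joint arm with a two-finger parallel gripper is mounted at the origin on a cart in front of the work surface, level with it; the furniture and walls round the work are solid. World frame = base frame: x ahead of the robot, y to its left, z up, the work surface at z = 0. Lengths are in mm, angles in rad, forces in N, time in s.
With the tool pointing down it reaches from about 400 to 925 mm from the base axis. Payload 12.5 kg.
Tool frame: the origin (TCP) lies midway between the tips of the shut fingers; the grasp point (between the pads) lies 19 mm behind it; z points along the fingers, y is the line along which they close (so a half turn about z gives the same grasp; the last joint's range is limited). The gripper opens to 95 mm and grips with 3 to 60 N. Pads are 20 mm wide; open, the fingers measure 119 mm over their backs; the gripper's body (75 mm by 180 mm) begins 59 mm behind the grasp point.
Start: joints at [1.129, 0.491, 1.559, -0, 1.092, -0.106], TCP at [205.938, 590.118, 194.161] pointing down, gripper open.
Joint ranges: [-3.1, 3.1], [-0.84, 2.19], [0.05, 2.79], [-1.13, 4.28], [0.06, 2.93], [-2.69, 2.69]. Speed limits (rad/s): [2.22, 2.22, 2.79, 3.14, 3.14, 3.14].

### API

Orientations are given as [roll, pitch, yaw] about the fixed x, y, z axes, in that order (R = Rz(yaw) Ry(pitch) Rx(roll)).
In Python, from cell import env gives the robot as it stands.
- The arm moves only by the tool arm_command, never from a script. Its argument "targets" is a list of rows, each a list of 5 numbers: the shift along the tool's x, y, z in mm, then the turn about the tool's z in degrees, then the opening, from 0 (shut) to 1 (fully open). In form: [[tx, ty, tz, roll, fingers], ...]. A call has 1 to 5 rows; each row is the pose to reach, as a shift and turn from the pose commanded when the call began, along the tool's axes at that moment; what a row does not reach only later rows make up. A row lasts 1/10 s, in which the tool goes at most 50 mm and 8.59 degrees, less where a joint would pass 70% of its speed; a pose out of reach is approached as far as the arm can. A call with a gripper value outside its range is refused whole. The fingers move at their own pace and stop on an object; the grip force is fixed at half the most. Time passes only in rows, so rows that repeat a pose let the fingers close. It gives the time, the measured TCP pose, the force, the opening and the grip force at its end, in the units of the state.
- env.state(): the state, without advancing time (a new reading comes with each control period).
- env.read_camera(name): name is "side" or "top" or "wrist"; returns a dict with "frame" (480x640x3 uint8, red, green, blue), "vertical_fov" (degrees; the focal length in pixels is half the picture's height over the tangent of half this angle, whatever the lens; pixels are square), "cx", "cy" (the principal point, pixels), "k1" (the pictures are not rectified: a ray, as slopes to the right and down, at radius r is drawn at 1 + k1 r^2 times it, then the intrinsics apply), "world_from_camera" (4x4, takes a point from camera to world coordinates); the wrist camera has in their place "hand_eye" (4x4, takes a point from camera to tool coordinates, whose origin is the TCP and whose axes are the flange's). Camera axes: x right, y down, z forward; pixel columns grow to the right and rows downward; lengths in mm; the calibration is good to about 2 mm. A picture is of the moment at which its call begins: read the wrist's pose just before it. There is no depth.
- env.job_done(): hands the job in; it is judged then, once.
The state is a dict: "t": time; "joints": joint angles; "qvel": joint speeds; "tau": joint torques, N m; "eef_pos": TCP position; "tcp_rot": TCP orientation; "ft_force": force on the tool from outside, world axes, zero at the start; "moment": the same for the moment, N m; "opening": opening from 0.0 (shut) to 1.0 (fully open); "grip_force": force on a finger pad.
Only numpy, scipy, OpenCV 4.12 (cv2) and the standard library are available. Lean on these libraries where they do the work, as an engineer would, in place of code of your own. Each camera call takes 0.05 s, during which the arm holds its last target. There are 200 camera calls.

## Working session

There is one attempt and no reset: what is moved stays moved. The work goes in short steps, Python scripts to look and compute and a tool call to move; the robot and the scene stay as the last step left them, time stands still between calls to the robot, and variables do not carry over. Pictures are saved under pics/ and viewed, at most 10 in all, crops included, and the job is handed in when it is done.

Besides the shell and the picture viewer there is one more tool, called after ">>>" as name(argument=value, ...), one argument or row to a line, values as JSON. arm_command: Moves the arm, as the interface text tells. Its arguments: {"type":"object","properties":{"targets":{"type":"array","items":{"type":"array","items":{"type":"number"}}}},"required":["targets"]}

```bash
ls; mkdir -p pics; cat > h.py <<'E'
import numpy as np, cv2, json
from cell import env
def K(c):
    f=240/np.tan(np.radians(c["vertical_fov"])/2); return f
def grab(name,fn):
    s=env.state(); c=env.read_camera(name); cv2.imwrite(fn,c["frame"][:,:,::-1])
    if "world_from_camera" in c: T=np.array(c["world_from_camera"])
    else:
        from scipy.spatial.transform import Rotation as R
        W=np.eye(4);W[:3,:3]=R.from_euler("xyz",s["tcp_rot"]).as_matrix();W[:3,3]=s["eef_pos"]
        T=W@np.array(c["hand_eye"])
    d=dict(f=K(c),cx=c["cx"],cy=c["cy"],k1=c["k1"],T=T.tolist())
    json.dump(d,open(fn+".json","w")); return d
def load(fn): return json.load(open(fn+".json"))
def ray(d,u,v):
    x,y=(u-d["cx"])/d["f"],(v-d["cy"])/d["f"]; rd=np.hypot(x,y); r=rd
    for _ in range(30): r=rd/(1+d["k1"]*r*r)
    s=r/rd if rd>0 else 1
    T=np.array(d["T"]); return T[:3,3],T[:3,:3]@np.array([x*s,y*s,1])
def atz(d,u,v,z):
    o,k=ray(d,u,v); return o+k*(z-o[2])/k[2]
def tri(*obs):
    A=np.zeros((3,3));b=np.zeros(3)
    for d,u,v in obs:
        o,k=ray(d,u,v);k=k/np.linalg.norm(k);P=np.eye(3)-np.outer(k,k);A+=P;b+=P@o
    return np.linalg.solve(A,b)
def proj(d,p):
    T=np.array(d["T"]);q=T[:3,:3].T@(np.array(p)-T[:3,3]);x,y=q[0]/q[2],q[1]/q[2];s=1+d["k1"]*(x*x+y*y)
    return d["cx"]+d["f"]*x*s,d["cy"]+d["f"]*y*s
E
python3 - <<'E'
from h import *
for n in("top","side"):
    d=grab(n,f"pics/{n}0.png"); print(n,d["f"],d["cx"],d["cy"],d["k1"],np.round(d["T"],3).tolist())
print(env.state())
E
```

```text
pics
top 507.88325213487593 323.72446467138957 243.06040168040565 0.04507948093222686 [[0.019, -0.986, 0.166, 364.611], [-1.0, -0.018, 0.008, 101.421], [-0.005, -0.166, -0.986, 1396.08], [0.0, 0.0, 0.0, 1.0]]
side 532.8547503149194 317.42607924471923 239.4129106395635 -0.13429196935395832 [[0.234, -0.8, 0.552, -86.33], [-0.972, -0.197, 0.127, -65.795], [0.007, -0.567, -0.824, 1088.894], [0.0, 0.0, 0.0, 1.0]]
{'t': 0.1, 'joints': array([ 1.12936392e+00,  4.91499455e-01,  1.55939922e+00,  1.95121846e-06,
        1.09168624e+00, -1.05624919e-01]), 'qvel': array([ 6.33735855e-04, -4.27371340e-04, -1.63282781e-03, -1.88012803e-03,
        8.98787986e-04, -9.82852880e-05]), 'tau': array([ 3.35088560e-03, -6.13628268e+01, -2.58604091e+01,  6.93586003e-02,
        4.70790337e-02, -5.08099981e-05]), 'eef_pos': array([205.84842024, 589.8777623 , 193.61639238]), 'tcp_rot': array([-3.14060610e+00, -1.06334069e-04,  2.80578422e+00]), 'ft_force': array([-0.12068138,  0.06808449, -0.6552358 ]), 'moment': array([ 0.04103013,  0.01826953, -0.00903919]), 'grip_force': 0.0, 'opening': 1.0007310715070232}
```

View pics/top0.png

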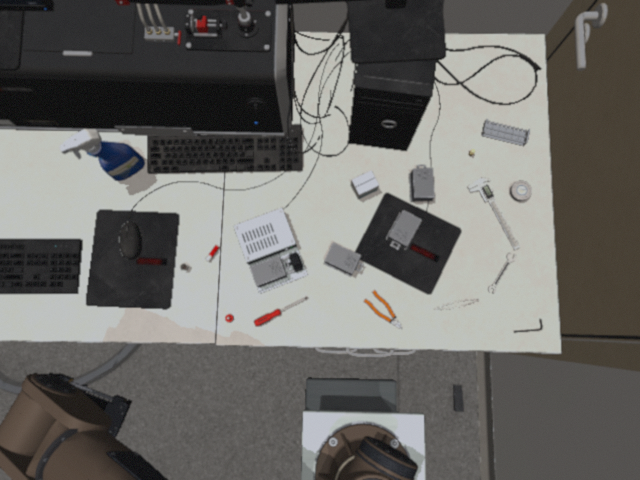

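View pics/side0.png

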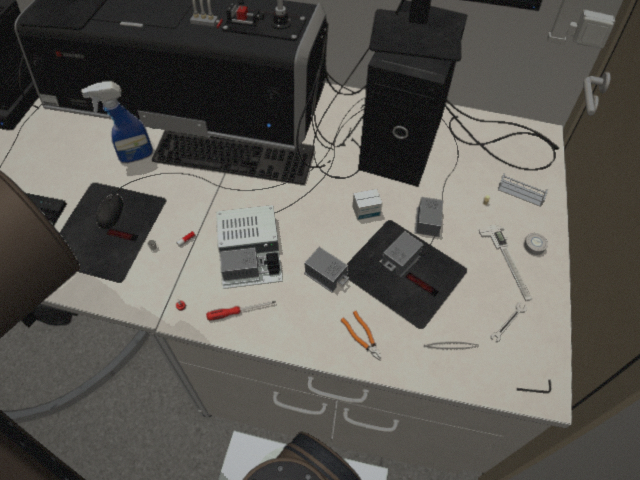

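The supply sits around (270,250) in the top view, with its cover at (267,272) and the tab at (294,262). The battery (212,253), crucible (185,267) and thumb screw (229,318) are to the left, and the driver (280,312) is in front. I'll zoom in.

```bash
python3 - <<'E'
import cv2,numpy as np
a=cv2.imread("pics/top0.png")[200:330,170:330]; b=cv2.imread("pics/side0.png")[195:325,140:300]
a=cv2.resize(a,None,fx=4.9,fy=4.9,interpolation=3)[:,:784];b=cv2.resize(b,None,fx=4.9,fy=4.9,interpolation=3)
a=cv2.resize(cv2.imread("pics/top0.png")[200:330,170:330],(738,600),interpolation=3);cv2.imwrite("pics/topc.png",a)
b=cv2.resize(cv2.imread("pics/side0.png")[195:325,140:300],(738,600),interpolation=3);cv2.imwrite("pics/sidec.png",b)
E
```

```text
(no output)
```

View pics/topc.png

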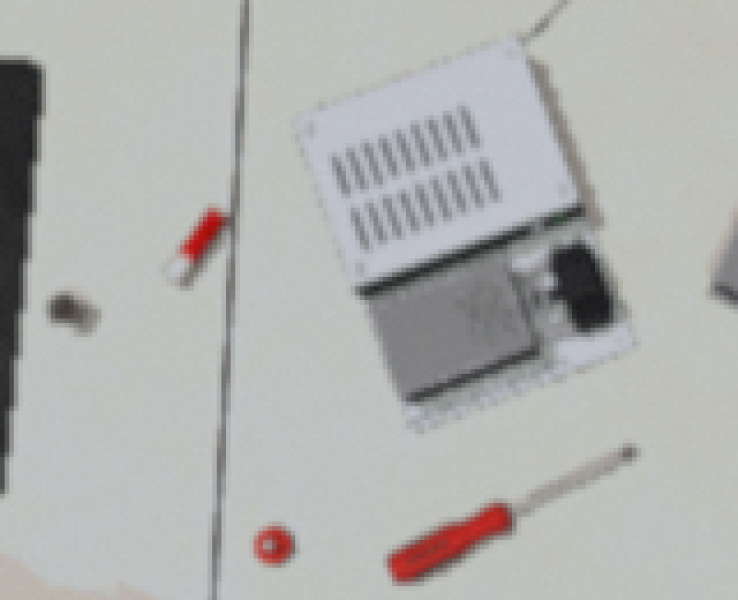

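View pics/sidec.png

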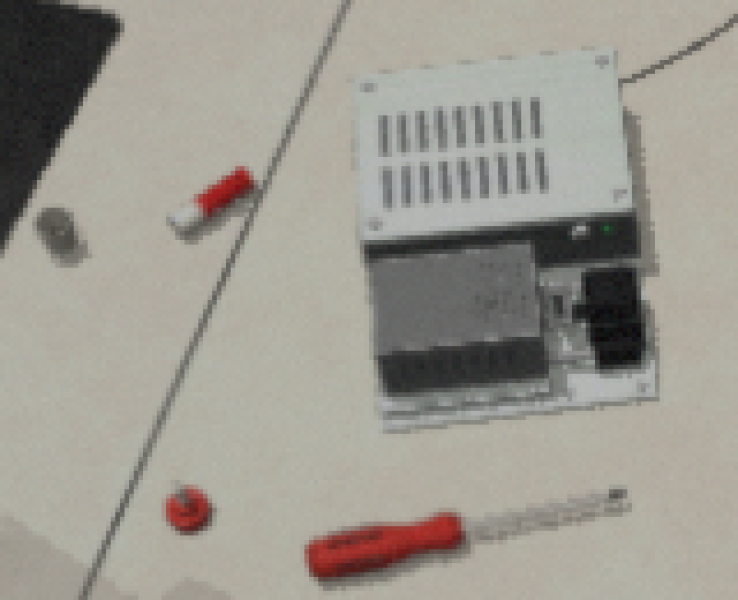

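```bash
cat > fit.py <<'E'
from h import *
from scipy.optimize import least_squares
t=load("pics/top0.png");s=load("pics/side0.png")
k=738/160
T=lambda u,v:(u/k+170,v/k+200)
S=lambda u,v:(u/k+140,v/k+195)
P={(150,46,48):((295,117),(358,75)),(150,-96,48):((520,38),(612,50)),(40,-96,48):((585,208),(634,222)),(40,46,48):((360,290),(366,238)),
(-44,46,4):((417,430),(385,430)),(-44,-96,4):((634,343),(657,397)),(-28,42,50):((407,399),(380,352)),(-28,-42,50):((536,350),(548,346))}
def u2w(q,p):
    c,n=np.cos(q[2]),np.sin(q[2]);return np.array([q[0]+c*p[0]-n*p[1],q[1]+n*p[0]+c*p[1],p[2]])
def res(q):
    r=[]
    for p,(a,b) in P.items():
        w=u2w(q,p);r+=[*(np.array(proj(t,w))-T(*a)-q[3:5]),*(np.array(proj(s,w))-S(*b)-q[5:7])]
    return np.array(r+list(q[3:]*.3))
f=least_squares(res,[500,200,.3,0,0,0,0]);q=f.x[:3]
print(np.round(f.x,3));print(np.round(f.fun[:-4].reshape(-1,4),1))
for p,(a,b) in P.items(): print(p,np.round(tri((t,*T(*a)),(s,*S(*b))),1),np.round(u2w(q,p),1))
for n,a,b,z in(("battery a",(215,220),(240,180),8),("battery b",(180,275),(180,220),8),("cruc",(70,310),(60,235),10),("thumb",(274,545),(188,510),10),("drvhandle",(405,568),(325,558),10),("drvtip",(628,452),(617,495),8),("tab",(582,285),(613,320),44)):
    w=tri((t,*T(*a)),(s,*S(*b)));v=atz(t,*T(*a),z);v2=atz(s,*S(*b),z);c,m=np.cos(q[2]),np.sin(q[2]);d=v-[q[0],q[1],0]
    print(n,np.round(w),np.round(v),np.round(v2),"unit",np.round([c*d[0]+m*d[1],-m*d[0]+c*d[1]]))
for p in((0,-78,44),(0,-42,41),(0,46,4),(0,110,0)): print(p,np.round(u2w(q,p),1))
E
python3 fit.py
```

```text
[ 5.15553e+02  2.56688e+02  3.79000e-01  4.74000e-01 -1.04200e+00
  7.90000e-01 -1.52400e+00]
[[-0.1  0.1 -0.6  0.5]
 [ 0.5 -0.8  1.4 -0.4]
 [ 0.3 -0.4  1.1 -1.6]
 [-0.8  0.3 -0.6  1.8]
 [-0.6  0.5 -0.6  0.2]
 [ 1.1  1.1  0.8  0.3]
 [-1.2 -0.1 -0.9  1. ]
 [ 0.7 -0.7 -0.7 -2. ]]
(150, 46, 48) [635.7 355.7  46.3] [637.9 354.9  48. ]
(150, -96, 48) [685.4 226.6  45.6] [690.4 223.   48. ]
(40, -96, 48) [585.5 185.9  37.8] [588.2 182.3  48. ]
(40, 46, 48) [532.9 312.6  53.9] [535.7 314.2  48. ]
(-44, 46, 4) [ 4.565e+02  2.836e+02 -2.000e-01] [457.7 283.1   4. ]
(-44, -96, 4) [511.4 155.9  -5.7] [510.2 151.2   4. ]
(-28, 42, 50) [470.4 283.   54.2] [474.  285.3  50. ]
(-28, -42, 50) [502.3 209.6  37.8] [505.1 207.3  50. ]
battery a [579. 408.   9.] [579. 408.   8.] [580. 409.   8.] unit [115. 117.]
battery b [544. 427.  13.] [546. 427.   8.] [547. 431.   8.] unit [ 91. 147.]
cruc [524. 492.   6.] [523. 491.  10.] [521. 490.  10.] unit [ 94. 214.]
thumb [388. 364.   2.] [387. 363.  10.] [384. 361.  10.] unit [-80. 146.]
drvhandle [376. 285.  11.] [376. 286.  10.] [376. 286.  10.] unit [-119.   79.]
drvtip [445. 157.   8.] [445. 157.   8.] [445. 157.   8.] unit [-102.  -66.]
tab [544. 188.   6.] [539. 185.  44.] [522. 179.  44.] unit [ -4. -75.]
(0, -78, 44) [544.4 184.2  44. ]
(0, -42, 41) [531.1 217.7  41. ]
(0, 46, 4) [498.5 299.4   4. ]
(0, 110, 0) [474.8 358.9   0. ]
```

>>> arm_command(
  targets=[
    [-40,-24,0,0,0],
    [-82,-49,0,0,0],
    [-124,-74,0,0,0],
    [-166,-99,0,0,0],
    [-208,-124,0,0,0],
  ],
)

```text
t: 0.6
eef_pos: [362.3, 402.8, 194.0]
tcp_rot: [-3.141, -0.0, 2.806]
ft_force: [0.5, 0.9, -0.9]
opening: 0.634
grip_force: 0.0
```

>>> arm_command(
  targets=[
    [-42,-25,0,0,0],
    [-84,-50,0,0,0],
    [-126,-75,0,0,0],
    [-168,-100,0,0,0],
    [-210,-125,0,0,0],
  ],
)

```text
t: 1.1
eef_pos: [519.5, 215.5, 194.0]
tcp_rot: [-3.142, -0.0, 2.806]
ft_force: [-0.1, 0.1, 0.7]
opening: 0.213
grip_force: 0.0
```

>>> arm_command(
  targets=[
    [-30,-20,0,8.5,0],
    [-35,-23,0,17,0],
    [-35,-23,0,25.5,0],
    [-35,-23,0,34,0],
    [-35,-23,0,42.5,0],
  ],
)

```text
t: 1.6
eef_pos: [543.9, 183.8, 193.8]
tcp_rot: [-3.141, -0.0, 2.057]
ft_force: [-0.1, 0.2, -0.5]
opening: 0.006
grip_force: 0.0
```

>>> arm_command(
  targets=[
    [0,0,0,6.5,0],
    [0,0,0,6.5,0],
  ],
)

```text
t: 1.8
eef_pos: [543.9, 184.0, 193.9]
tcp_rot: [-3.141, -0.0, 1.949]
ft_force: [0.9, 0.3, 0.5]
opening: 0.004
grip_force: 0.0
```

```bash
python3 - <<'E'
from h import *
d=grab("wrist","pics/w0.png"); print(d["f"],d["k1"],np.round(d["T"],3).tolist())
E
```

```text
353.5910775810018 -0.03811006366670777 [[0.929, 0.359, 0.086, 520.349], [0.369, -0.904, -0.217, 243.674], [0.0, 0.233, -0.972, 382.469], [0.0, 0.0, 0.0, 1.0]]
```

View pics/w0.png

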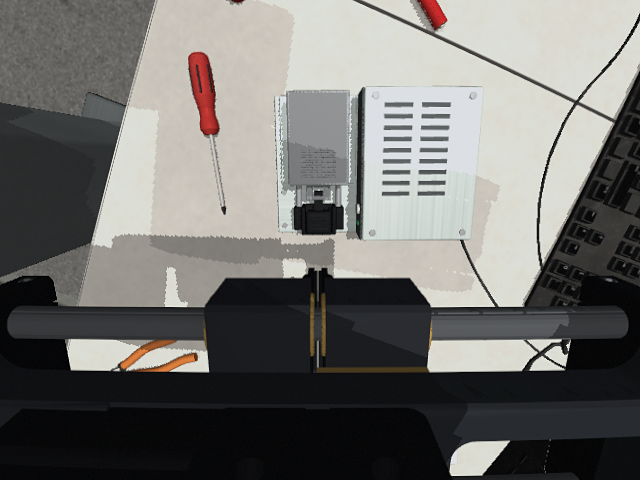

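```bash
python3 - <<'E'
import cv2
a=cv2.imread("pics/w0.png")[80:250,265:490]; cv2.imwrite("pics/w0c.png",cv2.resize(a,(788,595),interpolation=3))
E
```

```text
(no output)
```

View pics/w0c.png

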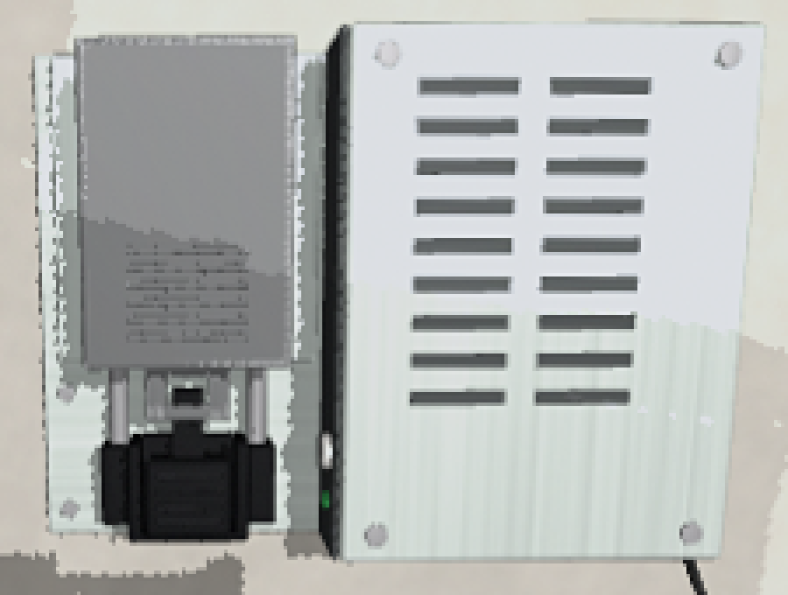

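```bash
cat > fitw.py <<'E'
from h import *
from scipy.optimize import least_squares
w=load("pics/w0.png")
C=lambda u,v:np.array((u/3.502+265-.35,v/3.5+80-.35))
P={(40,46,48):(350,25),(150,46,48):(766,25),(150,-96,48):(719,558),(40,-96,48):(341,558),(-44,46,4):(34,57),(-44,-96,4):(48,531),
(-28,42,50):(76,38),(28,42,50):(296,38),(28,-42,50):(293,368),(-28,-42,50):(83,366)}
def u2w(q,p):
    c,n=np.cos(q[2]),np.sin(q[2]);return np.array([q[0]+c*p[0]-n*p[1],q[1]+n*p[0]+c*p[1],p[2]+q[3]])
res=lambda q:np.concatenate([np.array(proj(w,u2w(q,p)))-C(*a) for p,a in P.items()])
f=least_squares(res,[515,257,.38,0]);q=f.x
print(np.round(q,3));print(np.round(f.fun.reshape(-1,2),1).tolist())
for p in((0,-78,44),(-12,-67,44),(12,-89,44)):
    a=proj(w,u2w(q,p));print(p,np.round(u2w(q,p),1),np.round([(a[0]-264.65)*3.5,(a[1]-79.65)*3.5]))
E
python3 fitw.py
```

```text
[ 5.15001e+02  2.60401e+02  3.85000e-01 -5.35100e+00]
[[-1.9, -0.7], [0.3, -0.3], [0.3, 0.0], [-2.3, 0.7], [0.7, -0.7], [0.9, 0.0], [0.7, 0.3], [0.4, -0.1], [0.1, -0.0], [0.9, 0.9]]
(0, -78, 44) [544.3 188.1  38.6] [190. 496.]
(-12, -67, 44) [529.  193.8  38.6] [147. 457.]
(12, -89, 44) [559.5 182.4  38.6] [233. 534.]
```

>>> arm_command(
  targets=[
    [1,0,40,0,0],
    [2,0,80,0,0],
    [2,0,110,0,0],
    [2,0,115,0,0],
    [2,0,115,0,0],
  ],
)

```text
t: 2.35
eef_pos: [543.2, 185.9, 79.0]
tcp_rot: [-3.14, -0.0, 1.953]
ft_force: [-0.2, 0.0, 0.4]
opening: 0.004
grip_force: 0.0
```

```bash
python3 - <<'E'
from h import *
d=grab("wrist","pics/w1.png"); print(np.round(d["T"],3).tolist())
a=cv2.imread("pics/w1.png")[40:340,180:480]; cv2.imwrite("pics/w1c.png",cv2.resize(a,(600,600),interpolation=3))
E
```

```text
[[0.928, 0.362, 0.086, 519.585], [0.372, -0.903, -0.216, 245.56], [-0.001, 0.233, -0.972, 267.572], [0.0, 0.0, 0.0, 1.0]]
```

View pics/w1c.png

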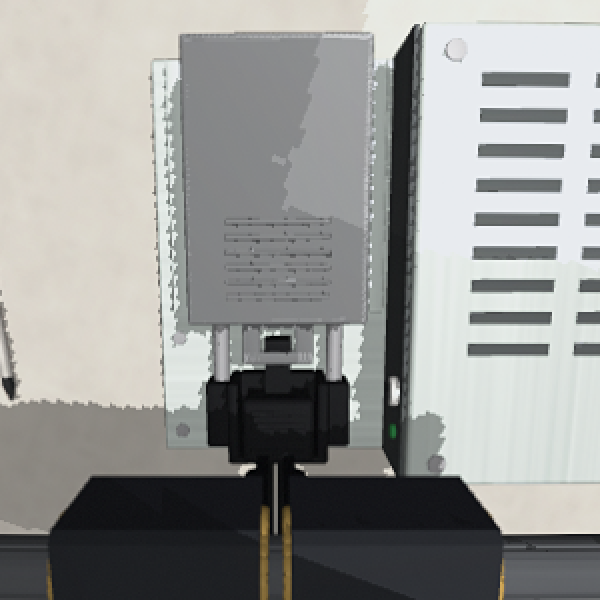

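```bash
cat >> fitw.py <<'E'
w1=load("pics/w1.png")
D=lambda u,v:np.array((u/2+180-.25,v/2+40-.25))
P1={(-44,46,4):(152,60),(-44,-96,4):(167,447),(-28,42,50):(181,34),(28,42,50):(373,34),(28,-42,50):(368,324),(-28,-42,50):(189,322),(40,-96,48):(402,482)}
P.pop((40,46,48));P.pop((40,-96,48));P1.pop((40,-96,48))
def sh(d,q):
    T=np.array(d["T"]);T[:3,3]+=T[:3,:3]@q[3:6];
    from scipy.spatial.transform import Rotation as R
    T[:3,:3]=T[:3,:3]@R.from_rotvec([q[6],q[7],0]).as_matrix();return dict(d,T=T)
def res(q):
    Q=[*q[:3],0];a=sh(w,q);b=sh(w1,q)
    return np.concatenate([np.array(proj(a,u2w(Q,p)))-C(*c) for p,c in P.items()]+[np.array(proj(b,u2w(Q,p)))-D(*c) for p,c in P1.items()]+[q[3:6]/4,q[6:]/.008])
f=least_squares(res,[515,257,.38,0,0,0,0,0]);q=[*f.x[:3],0]
print("joint",np.round(f.x,3));print(np.round(f.fun[:28].reshape(-1,2),1).tolist())
b=sh(w1,f.x)
for p in((0,-78,44),(-12,-67,44),(12,-89,44),(0,-54,41)):
    a=proj(b,u2w(q,p));print(p,np.round(u2w(q,p),1),np.round([(a[0]-179.75)*2,(a[1]-39.75)*2]))
for p,z in(((-28,42,50),0),((28,42,50),0),((28,-42,50),0),((-28,-42,50),0),((-44,46,4),0),((-44,-96,4),0)):
    print("tri",p,np.round(tri((w,*C(*P[p])),(w1,*D(*P1[p]))),1))
E
python3 fitw.py|tail -n +5
```

```text
(12, -89, 44) [559.5 182.4  38.6] [233. 534.]
joint [ 5.14127e+02  2.60918e+02  3.84000e-01  2.10000e-02  1.07700e+00
 -4.43600e+00  2.00000e-03 -0.00000e+00]
[[-0.1, -0.4], [0.0, 0.3], [0.1, -0.7], [0.2, 0.3], [0.0, 0.2], [-0.2, -0.2], [-0.4, 0.0], [0.2, 1.0], [0.2, -0.3], [-0.2, -0.2], [-0.0, 0.2], [0.5, -0.0], [-0.4, -0.6], [0.0, 0.7]]
(0, -78, 44) [543.4 188.6  44. ] [278. 429.]
(-12, -67, 44) [528.1 194.3  44. ] [242. 397.]
(12, -89, 44) [558.6 182.9  44. ] [314. 460.]
(0, -54, 41) [534.4 210.9  41. ] [278. 356.]
tri (-28, 42, 50) [473.1 288.5  47.7]
tri (28, 42, 50) [524.6 309.1  47.2]
tri (28, -42, 50) [556.5 231.8  45.1]
tri (-28, -42, 50) [503.9 211.6  46.4]
tri (-44, 46, 4) [458.  284.9   7. ]
tri (-44, -96, 4) [5.096e+02 1.549e+02 2.000e-01]
```

>>> arm_command(
  targets=[
    [2,2,15,0,0],
    [2,2,28,0,0],
    [2,2,33,0,0],
    [2,2,36,0,0],
    [2,2,36,0,0],
  ],
)

```text
t: 2.9
eef_pos: [544.3, 188.5, 42.8]
tcp_rot: [-3.141, -0.0, 1.951]
ft_force: [-0.8, -0.4, 1.4]
opening: 0.004
grip_force: 0.0
```

>>> arm_command(
  targets=[
    [0,0,1.5,0,0],
    [0,0,3,0,0],
    [0,0,3,0,0],
  ],
)

```text
t: 3.2
eef_pos: [544.4, 188.5, 40.2]
tcp_rot: [3.141, -0.0, 1.951]
ft_force: [-0.1, -0.4, -0.6]
opening: 0.003
grip_force: 0.0
```

>>> arm_command(
  targets=[
    [0,0,1,0,0],
    [0,0,2,0,0],
    [0,0,2,0,0],
  ],
)

```text
t: 3.5
eef_pos: [544.3, 188.5, 38.0]
tcp_rot: [-3.142, -0.0, 1.951]
ft_force: [0.5, -0.2, -0.6]
opening: 0.004
grip_force: 0.0
```

```bash
python3 - <<'E'
from h import *
d=grab("wrist","pics/w2.png")
a=cv2.imread("pics/w2.png")[40:340,180:480]; cv2.imwrite("pics/w2c.png",cv2.resize(a,(600,600),interpolation=3)); print(env.state()["ft_force"],env.state()["eef_pos"])
E
```

```text
[0.24753267 0.34657764 0.38127768] [544.37939719 188.48383081  38.08636423]
```

View pics/w2c.png

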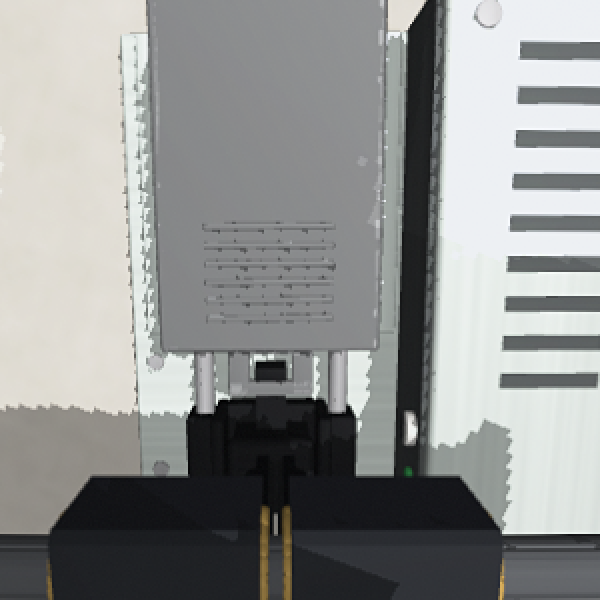

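The wrist view shows the fingertips at about (272,465) in the crop, over the black tab at (270,440). The cover hasn't moved and there's no contact force yet. I'll go lower in small steps.

>>> arm_command(
  targets=[
    [0,0,1,0,0],
    [0,0,2,0,0],
    [0,0,2,0,0],
  ],
)

```text
t: 3.85
eef_pos: [544.3, 188.5, 36.0]
tcp_rot: [-3.141, -0.0, 1.951]
ft_force: [-0.0, -0.3, -0.4]
opening: 0.007
grip_force: 0.0
```

```bash
python3 - <<'E'
from h import *
w2=load("pics/w2.png");T=np.array(w2["T"])
f=lambda a:((a[0]-179.75)*2,(a[1]-39.75)*2)
print("tcp",np.round(f(proj(w2,[544.38,188.48,38.1]))))
c,n=np.cos(.384),np.sin(.384)
for zo in(0,-4.5):
  for p in((-12,-67,44),(12,-67,44),(-12,-89,44),(12,-89,44),(0,-78,44),(-26,-64,33),(26,-64,33),(-28,-42,50),(28,-42,50)):
    print(zo,p,np.round(f(proj(w2,[514.5+c*p[0]-n*p[1],260+n*p[0]+c*p[1],p[2]+zo]))))
E
```

```text
tcp [275. 472.]
0 (-12, -67, 44) [227. 443.]
0 (12, -67, 44) [316. 442.]
0 (-12, -89, 44) [228. 519.]
0 (12, -89, 44) [315. 519.]
0 (0, -78, 44) [271. 481.]
0 (-26, -64, 33) [179. 422.]
0 (26, -64, 33) [363. 421.]
0 (-28, -42, 50) [160. 355.]
0 (28, -42, 50) [381. 354.]
-4.5 (-12, -67, 44) [228. 438.]
-4.5 (12, -67, 44) [315. 438.]
-4.5 (-12, -89, 44) [229. 513.]
-4.5 (12, -89, 44) [314. 512.]
-4.5 (0, -78, 44) [271. 476.]
-4.5 (-26, -64, 33) [182. 418.]
-4.5 (26, -64, 33) [361. 417.]
-4.5 (-28, -42, 50) [162. 352.]
-4.5 (28, -42, 50) [379. 351.]
```

>>> arm_command(
  targets=[
    [0,0,1,0,0],
    [0,0,2,0,0],
    [0,0,2,0,0],
  ],
)

```text
t: 4.15
eef_pos: [544.3, 188.5, 34.0]
tcp_rot: [-3.141, -0.0, 1.951]
ft_force: [0.1, 0.3, -0.6]
opening: 0.008
grip_force: 0.0
```

>>> arm_command(
  targets=[
    [0,0,1,0,0],
    [0,0,1,0,0],
  ],
)

```text
t: 4.35
eef_pos: [544.3, 188.5, 33.0]
tcp_rot: [-3.141, -0.0, 1.951]
ft_force: [-0.6, -0.7, 0.4]
opening: 0.003
grip_force: 0.0
```

>>> arm_command(
  targets=[
    [0,0,1,0,0],
    [0,0,1,0,0],
  ],
)

```text
t: 4.55
eef_pos: [544.3, 188.5, 32.0]
tcp_rot: [-3.142, -0.0, 1.951]
ft_force: [-0.5, -0.0, -0.0]
opening: 0.005
grip_force: 0.0
```

```bash
python3 - <<'E'
from h import *
for n,m in(("top","t3"),("side","s3"),("wrist","w3")): grab(n,f"pics/{m}.png")
s=env.state();print(s["eef_pos"],s["ft_force"])
R=lambda f,y,x,h,w,W,H:cv2.resize(cv2.imread(f"pics/{f}.png")[y:y+h,x:x+w],(W,H),interpolation=3)
a=R("t3",225,220,100,133,400,300);b=R("s3",200,195,100,133,400,300);c=R("w3",190,220,150,200,400,300)
d=R("w3",20,180,240,320,400,300)
cv2.imwrite("pics/m3.png",np.vstack([np.hstack([a,b]),np.hstack([c,d])]))
for n,m in(("t3",0),("s3",1)): print(n,proj(load(f"pics/{n}.png"),s["eef_pos"]))
E
```

```text
[544.40210111 188.53033992  32.1524622 ] [ 0.18866604 -0.03574862  0.17033843]
t3 (np.float64(295.21929896199725), np.float64(260.5146198026833))
s3 (np.float64(272.103019097962), np.float64(258.2764738216516))
```

View pics/m3.png

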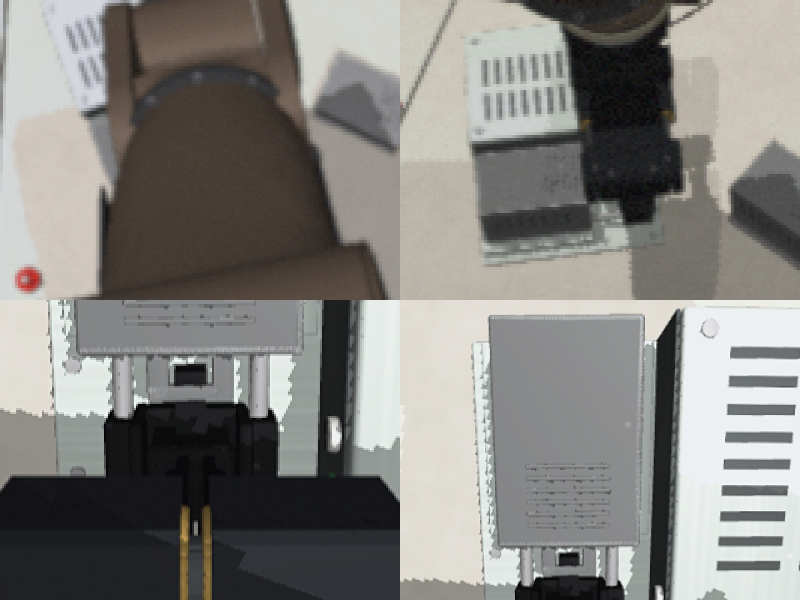

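```bash
python3 - <<'E'
from h import *
I=[cv2.imread(f"pics/w{i}.png").astype(int) for i in range(4)]
for k in (0,3):
  print(k)
  for y in range(232,284,2): print(y," ".join(f"{int(v):3d}" for v in I[k][y,288:346:2].mean(1)))
E
```

```text
0
232 180 174 137 182 174 114 116  13  26   8  21  20  19  20  21  18  20  17  19  22  21  21  21  22 146 169 153 166 153
234 199 199 200 200 160 205 167  60  74  72  72  73  46  72  70  71  72  45  72  71  71  76 110 111 203 197 194 195 196
236 199 198 198 198 199 196 197 201 202 199 198 197 198 198 197 196 197 198 198 199 201 200 197 196 193 193 194 194 194
238 199 200 200 200 197 195 197 196 197 195 194 193 194 195 192 190 190 192 193 196 192 166 198 193 191 193 193 193 194
240 198 199 199 200 197 196 196 196 194 193 193 193 195 195 194 191 192 195 120 118 119 120 118 196 191 194 195 194 196
242 202 201 199 200 197 195 197 197 197 193 194 195 194 197 196 199 194 165 120 123 122 122 121 124 192 193 195 196 196
244 120 127 170 120 168 166 122 163 118 166 163 124 161 119 168 122 120 122 122 123 122 122 120 198 194 195 196 195 197
246 125 127 127 126 125 124 123 123 124 124 125 124 124 123 126 126 123 122 122 123 123 122 120 127 197 197 196 196 196
248 125 127 127 127 124 123 123 123 124 126 126 125 125 125 125 124 123 121 123 123 123 123 123 204 197 197 196 198 199
250 166 126 128 12
[... 4443 characters left out ...]
  22  15  21  22  22  20  11   8   8  13  16  18  16   9   9   8  21  18  17  20  16   8  18  21  20
274  20  17   9  15  20  20  21  20  18  12   9  10  10  14  17  17  15   8   8   8  14  17  22  22  17   8  17  19  21
276  20  17   9  15  19  21  21  19  10   8   9  10   9  13  15  18  17  10   8   8   7   8  13  21  15  10  15  19  19
278  23  22  21  21  23  23  23  22  21  21  19  18   8  16  17  18  16   9  16  20  19  21  21  21  22  19  23  23  23
280  23  23  24  22  22  23  24  23  22  24  22  24   8  15  16  17  16   9  17  22  22  22  24  23  22  23  23  23  23
282  23  22  22  24  24  22  24  22  24  22  23  23   9  15  16  17  15   8  14  23  23  22  23  23  23  23  23  23  23
```

>>> arm_command(
  targets=[
    [0,0,1,0,0],
    [0,0,2,0,0],
    [0,0,2,0,0],
  ],
)

```text
t: 5.0
eef_pos: [544.3, 188.5, 30.0]
tcp_rot: [-3.141, -0.0, 1.951]
ft_force: [-0.8, 0.3, -0.1]
opening: 0.001
grip_force: 0.0
```

```bash
python3 - <<'E'
from h import *
c=env.read_camera("wrist");H=np.array(c["hand_eye"]);d=dict(f=K(c),cx=c["cx"],cy=c["cy"],k1=c["k1"],T=H)
print(np.round(H,3).tolist())
for p in((0,0,0),(10,0,0),(10,12,0),(10,0,-10),(10,0,-19),(5,0,0),(5,6,0),(10,6,-10)): print(p,np.round(proj(d,p)))
w3=load("pics/w3.png");cc,n=np.cos(.384),np.sin(.384)
for p in((0,-67,44),(0,-67,39.5),(0,-67,37),(0,-67,32),(0,-89,44),(0,-89,39.5)): print(p,np.round(proj(w3,[514.1-n*p[1],260.9+cc*p[1],p[2]]),1))
print(env.state()["tau"],env.state()["ft_force"])
E
```

```text
[[-0.0, -0.972, -0.233, 64.204], [1.0, -0.001, 0.001, 0.092], [-0.001, -0.233, 0.972, -188.585], [0.0, 0.0, 0.0, 1.0]]
(0, 0, 0) [317. 276.]
(10, 0, 0) [317. 259.]
(10, 12, 0) [339. 259.]
(10, 0, -10) [317. 264.]
(10, 0, -19) [317. 269.]
(5, 0, 0) [317. 267.]
(5, 6, 0) [328. 267.]
(10, 6, -10) [328. 264.]
(0, -67, 44) [315.  262.3]
(0, -67, 39.5) [315.1 259.9]
(0, -67, 37) [315.1 258.6]
(0, -67, 32) [315.2 256.1]
(0, -89, 44) [315.3 301.7]
(0, -89, 39.5) [315.3 298.5]
[-1.22913571e-03 -6.12292814e+01 -1.67648631e+01  4.74002841e-02
  3.55930533e-02 -3.67961695e-05] [ 0.33204557  0.28410385 -0.4062951 ]
```

>>> arm_command(
  targets=[
    [0,0,1,0,0],
    [0,0,2,0,0],
    [0,0,2,0,0],
  ],
)

```text
t: 5.35
eef_pos: [544.3, 188.5, 28.0]
tcp_rot: [-3.141, -0.0, 1.951]
ft_force: [0.4, 0.3, 0.1]
opening: 0.007
grip_force: 0.0
```

>>> arm_command(
  targets=[
    [0,0,1,0,0],
    [0,0,2,0,0],
    [0,0,2,0,0],
  ],
)

```text
t: 5.65
eef_pos: [544.3, 188.5, 26.0]
tcp_rot: [-3.141, -0.0, 1.951]
ft_force: [-0.8, 0.0, -0.6]
opening: 0.006
grip_force: 0.0
```

>>> arm_command(
  targets=[
    [0,0,1,0,0],
    [0,0,2,0,0],
    [0,0,2,0,0],
  ],
)

```text
t: 5.95
eef_pos: [544.3, 188.5, 24.0]
tcp_rot: [-3.141, -0.0, 1.951]
ft_force: [-0.1, 0.4, 0.1]
opening: 0.006
grip_force: 0.0
```

```bash
python3 - <<'E'
from h import *
s=env.state();d=grab("wrist","pics/w4.png");print(s["ft_force"],s["tau"][1:3],s["joints"])
I=cv2.imread("pics/w4.png").astype(int)
for y in range(232,284,2): print(y," ".join(f"{int(v):3d}" for v in I[y,288:346:2].mean(1)))
E
```

```text
[-0.11762851  0.43088197  0.14006751] [-61.5136528  -16.47641659] [ 2.18663167e-01  6.43626023e-01  1.83164556e+00  1.23369643e-04
  6.66449392e-01 -1.61233002e-01]
232 152 153 117 131 132 133 135 135 124 112  33  34  33  34  35  35  35  35 160  90 134 134 135 135 137 237 231 149 151
234 153 154 115 130 131 133 134 135 101 123  29  30  29  30  31  32  33  31 122 104 133 133 134 135 137 241 146 153 153
236 152 152 152 132 133 147 140 135 125 127 108 113 113 114 113 106  72 113 133 132 148 149 140 140 135 239 146 152 154
238 149 149 148 135 134 147 161 133 135 136 136 137 137 137 137 138 139 138 137 137 160 150 174 168 147 236 231 147 149
240 145 150 149 133 132 131 161 143 132 132 132 134 133 133 133 133 133 134 134 135 178 140 178 165 151 237 197 151 151
242 235 203 203 134 135 141 150 153 134 134 133 134 134 133 134 133 133 133 133 132 159 132 158 164 158 242 151 157 154
244 200 187 191  19  18  17  17  43  40  12  33  33  32  25  19  21  25  23   5   5   3   4   4   3   7 196  52  91 158
246   2  10   7  12  12  10  13   9  10  11  33  33  34  33  34  35  34  34  11  13  10  13  13
[... 1484 characters left out ...]
  21  21  23  22  21  20  12   9  10  14  15  18  16   7   9   8  23  21  22  20  17  12  12  18  21
274  21  10  14  18  21  21  21  21  19  14   8   9   8  14  17  18  16   9   9  11  11  18  22  21  19  12  11  19  21
276  22  14  11  17  19  20  21  17  10   7   7   9   8  13  17  18  16   8   8   7   7   8  10  20  19  11   8  18  20
278  22  19  20  23  23  23  23  20  21  20  20  21   8  14  15  18  15   6  13  21  20  21  21  21  23  22  21  20  22
280  22  24  22  23  23  22  22  23  22  23  21  24   9  14  15  17  17   8  17  24  22  23  22  23  21  22  22  22  21
282  22  22  23  24  23  23  23  23  22  24  22  24   9  16  17  18  15   7  15  23  23  24  23  23  22  22  24  22  23
```

>>> arm_command(
  targets=[
    [0,0,1,0,0],
    [0,0,2,0,0],
    [0,0,2,0,0],
  ],
)

```text
t: 6.3
eef_pos: [544.5, 188.5, 22.2]
tcp_rot: [3.141, -0.0, 1.951]
ft_force: [0.6, -0.9, 2.9]
opening: 0.004
grip_force: 1.6
```

>>> arm_command(
  targets=[
    [0,0,1,0,0],
    [0,0,2,0,0],
    [0,0,2,0,0],
  ],
)

```text
t: 6.6
eef_pos: [544.5, 188.5, 20.1]
tcp_rot: [3.141, 0.0, 1.951]
ft_force: [-0.8, -0.2, 3.8]
opening: 0.007
grip_force: 1.8
```

Contact came at TCP z ≈ 22.7, so the real fingertips sit about 21 mm above the reported TCP. I'll allow for that offset and press on.

>>> arm_command(
  targets=[
    [0,0,1,0,0],
    [0,0,2,0,0],
    [0,0,2.7,0,0],
    [0,0,2.7,0,0],
  ],
)

```text
t: 7.0
eef_pos: [544.5, 188.5, 17.4]
tcp_rot: [3.141, 0.0, 1.951]
ft_force: [-0.1, -2.4, 4.8]
opening: 0.007
grip_force: 2.5
```

```bash
python3 - <<'E'
from h import *
s=env.state();d=grab("wrist","pics/w5.png");print(s["ft_force"],s["eef_pos"])
A=cv2.imread("pics/w4.png",0).astype(int);B=cv2.imread("pics/w5.png",0).astype(int)
for x in(290,300,317,330,345): print(x,A[150:246:3,x].tolist(),"|",B[150:246:3,x].tolist())
E
```

```text
[-0.1459355  -2.37803937  4.84559768] [544.48213429 188.45574321  17.38372269]
290 [131, 128, 135, 134, 144, 118, 135, 124, 120, 134, 126, 134, 135, 136, 142, 135, 134, 130, 97, 133, 133, 132, 133, 133, 158, 154, 153, 153, 155, 152, 151, 242] | [111, 135, 131, 133, 137, 135, 130, 115, 135, 128, 133, 137, 135, 135, 135, 170, 118, 137, 134, 148, 154, 153, 150, 147, 152, 152, 232, 228, 230, 231, 227, 230]
300 [132, 132, 136, 136, 144, 80, 135, 126, 108, 136, 128, 134, 135, 134, 142, 107, 134, 123, 120, 134, 133, 134, 133, 138, 139, 136, 136, 135, 133, 149, 160, 102] | [78, 138, 131, 134, 102, 135, 132, 84, 136, 128, 133, 137, 135, 136, 135, 158, 108, 85, 142, 140, 139, 137, 139, 165, 172, 153, 202, 149, 202, 231, 228, 231]
317 [134, 128, 136, 136, 145, 138, 135, 129, 128, 136, 129, 132, 136, 136, 144, 137, 135, 134, 118, 134, 133, 134, 133, 132, 153, 9, 19, 36, 30, 143, 133, 97] | [118, 137, 133, 128, 137, 138, 144, 131, 137, 130, 124, 137, 137, 137, 136, 152, 92, 146, 137, 146, 154, 154, 127, 143, 136, 133, 18, 35, 33, 34, 33, 32]
330 [135, 127, 138, 138, 148, 139, 136, 131, 116, 136, 129, 123, 135, 137, 144, 136, 136, 127, 130, 135, 135, 136, 134, 115, 138, 135, 134, 133, 133, 157, 139, 95] | [118, 138, 138, 127, 139, 138, 145, 119, 139, 133, 123, 139, 139, 139, 138, 160, 100, 121, 139, 138, 137, 136, 135, 156, 172, 125, 231, 229, 229, 232, 228, 231]
345 [140, 129, 140, 139, 148, 109, 138, 133, 93, 138, 122, 124, 137, 139, 145, 138, 138, 137, 121, 137, 136, 136, 134, 123, 154, 152, 151, 123, 124, 124, 125, 127] | [135, 139, 91, 124, 140, 139, 149, 119, 140, 142, 131, 140, 139, 138, 138, 160, 101, 156, 152, 150, 156, 157, 150, 151, 153, 153, 152, 152, 151, 202, 229, 230]
```

>>> arm_command(
  targets=[
    [0,0,-10,0,0],
    [0,0,-25,0,0],
    [15,-1,-27,0,0],
    [30,-1,-25,0,0],
    [30,-1,-25,0,0],
  ],
)

```text
t: 7.55
eef_pos: [530.9, 217.9, 41.8]
tcp_rot: [-3.14, -0.0, 1.953]
ft_force: [0.3, 0.1, -0.0]
opening: 0.007
grip_force: 0.0
```

>>> arm_command(
  targets=[
    [0,0,10,0,0],
    [0,0,20,0,0],
    [0,0,25,0,0],
    [0,0,27,0,0],
    [0,0,27,0,0],
  ],
)

```text
t: 8.05
eef_pos: [532.2, 215.7, 14.9]
tcp_rot: [-3.141, -0.0, 1.95]
ft_force: [0.1, 0.8, -0.4]
opening: 0.007
grip_force: 0.0
```

>>> arm_command(
  targets=[
    [4,0,0,0,0],
    [8,0,0,0,0],
    [12,0,0,0,0],
    [16,0,0,0,0],
    [20,0,0,0,0],
  ],
)

```text
t: 8.55
eef_pos: [524.9, 235.0, 15.6]
tcp_rot: [3.141, 0.0, 1.951]
ft_force: [0.4, -1.4, 0.8]
opening: 0.007
grip_force: 0.5
```

```bash
python3 - <<'E'
from h import *
s=env.state();d=grab("wrist","pics/w6.png");print(s["ft_force"],s["eef_pos"])
B=cv2.imread("pics/w6.png",0).astype(int)
for x in(290,300,317,330,345): print(x,B[190:290:3,x].tolist())
E
```

```text
[ 0.4475739  -1.4193726   0.75956073] [524.87937462 234.98723207  15.62935861]
290 [133, 134, 133, 132, 133, 133, 110, 126, 133, 134, 136, 133, 133, 135, 106, 132, 110, 127, 131, 84, 126, 132, 76, 83, 84, 84, 83, 82, 78, 134, 21, 22, 23, 21]
300 [134, 134, 133, 133, 133, 133, 111, 114, 133, 133, 137, 133, 134, 135, 130, 131, 118, 125, 130, 117, 127, 132, 76, 83, 83, 84, 83, 82, 81, 72, 21, 22, 22, 22]
317 [135, 135, 134, 134, 134, 133, 111, 126, 132, 132, 136, 133, 133, 136, 83, 133, 119, 104, 132, 117, 122, 132, 108, 83, 83, 83, 82, 83, 82, 73, 66, 66, 51, 52]
330 [136, 135, 135, 135, 135, 134, 112, 127, 135, 133, 137, 133, 133, 137, 131, 134, 120, 128, 132, 118, 128, 131, 126, 84, 83, 83, 84, 83, 82, 9, 23, 22, 24, 23]
345 [137, 136, 136, 136, 135, 136, 113, 127, 134, 118, 139, 135, 135, 138, 131, 133, 121, 128, 133, 119, 127, 133, 123, 133, 131, 131, 106, 83, 79, 134, 21, 23, 22, 21]
```

>>> arm_command(
  targets=[
    [5,0,0,0,0],
    [11,0,0,0,0],
    [17,0,0,0,0],
    [24,0,0,0,0],
    [31,0,0,0,0],
  ],
)

```text
t: 9.1
eef_pos: [513.4, 263.8, 15.5]
tcp_rot: [3.141, 0.0, 1.951]
ft_force: [1.4, -3.9, 2.2]
opening: 0.005
grip_force: 2.2
```

>>> arm_command(
  targets=[
    [6,0,0,0,0],
    [12,0,0,0,0],
    [18,0,0,0,0],
    [24,0,0,0,0],
    [30,0,0,0,0],
  ],
)

```text
t: 9.6
eef_pos: [502.1, 291.7, 15.4]
tcp_rot: [-3.142, -0.0, 1.951]
ft_force: [0.3, 0.1, -0.0]
opening: 0.004
grip_force: 0.2
```

>>> arm_command(
  targets=[
    [5,0,0,0,0],
    [10,0,0,0,0],
    [15,0,0,0,0],
    [19,0,0,0,0],
    [22,0,0,0,0],
  ],
)

```text
t: 10.1
eef_pos: [494.0, 312.0, 15.5]
tcp_rot: [3.142, -0.0, 1.951]
ft_force: [-0.7, -1.2, -0.1]
opening: 0.001
grip_force: 0.2
```

>>> arm_command(
  targets=[
    [3,0,0,0,0],
    [6,0,0,0,0],
    [9,0,0,0,0],
    [11,0,0,0,0],
    [11,0,0,0,0],
  ],
)

```text
t: 10.6
eef_pos: [490.0, 322.1, 15.5]
tcp_rot: [3.141, -0.0, 1.951]
ft_force: [-0.5, -0.2, -0.2]
opening: 0.002
grip_force: 0.0
```

>>> arm_command(
  targets=[
    [-3,0,0,0,0],
    [-10,0,0,0,0],
    [-20,0,-15,0,0],
    [-30,0,-50,0,0],
    [-40,0,-90,0,0],
  ],
)

```text
t: 11.1
eef_pos: [504.8, 283.3, 106.6]
tcp_rot: [-3.14, 0.0, 1.95]
ft_force: [-0.4, -0.1, 0.2]
opening: 0.004
grip_force: 0.0
```

>>> arm_command(
  targets=[
    [-10,0,-40,0,0],
    [-20,0,-80,0,0],
    [-20,0,-80,0,0],
  ],
)

```text
t: 11.4
eef_pos: [514.8, 265.2, 191.8]
tcp_rot: [3.132, 0.0, 1.949]
ft_force: [-0.4, 0.1, -0.9]
opening: 0.003
grip_force: 0.0
```

```bash
python3 - <<'E'
from h import *
s=env.state();print(s["eef_pos"],s["ft_force"])
for n in("wrist","side"): grab(n,f"pics/{n}7.png")
a=cv2.imread("pics/wrist7.png")[0:300,120:520];b=cv2.imread("pics/side7.png")[180:330,130:330]
cv2.imwrite("pics/m7.png",np.vstack([cv2.resize(a,(800,600),interpolation=3)[:400][:, :],cv2.resize(b,(267,200))[:, :].repeat(1,0) if 0 else np.hstack([cv2.resize(b,(267,200),interpolation=3),cv2.resize(cv2.imread("pics/side0.png")[180:330,130:330],(267,200),interpolation=3),np.zeros((200,266,3),np.uint8)])]))
E
```

```text
[514.81534996 265.19084332 191.76202631] [-0.42835609  0.09617479 -0.89272698]
```

View pics/m7.png

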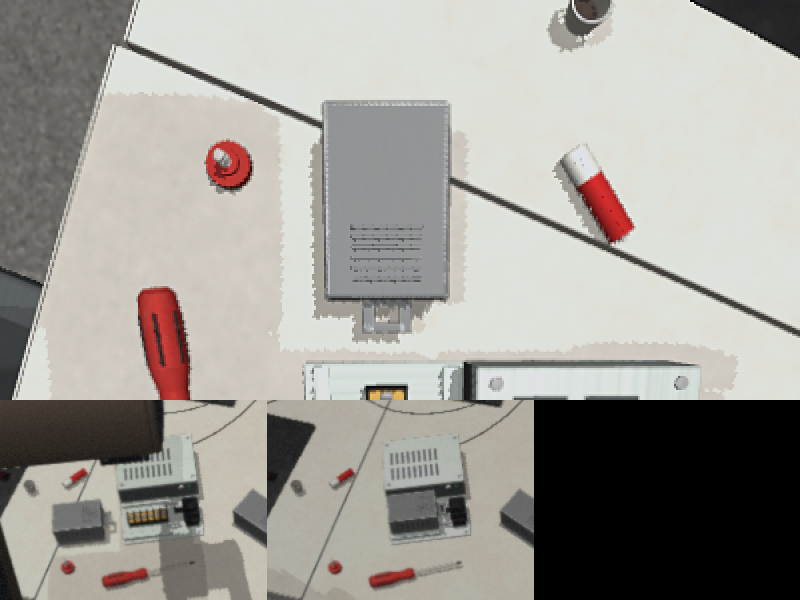

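The cover lies flat and square on the bench, left of the plate. The tongue end is at (387,333) in the montage, the plate edge is at row 365, and the bystanders are where they were. I'll work out the clearance numerically.

```bash
python3 - <<'E'
from h import *
w=load("pics/wrist7.png");c,n=np.cos(.384),np.sin(.384)
def U(u,v,z):
    p=atz(w,120+u/2,v/2,z)-[514.1,260.9,0];return np.round([c*p[0]+n*p[1],-n*p[0]+c*p[1]],1)
for o in(0,-5): print("plate",U(308,365,4+o),U(700,366,48+o),"tongue",U(387,333,25.5+o),"cover rear",U(325,299,46+o),U(449,299,46+o),"front",U(323,101,46+o),U(450,101,46+o))
s=env.state();print(s["qvel"],s["t"])
E
```

```text
plate [-41.   43.4] [147.7  45. ] tongue [ 0.7 60.1] cover rear [-27.6  76. ] [29.3 75.7] front [-26.3 159.8] [ 28.9 159.6]
plate [-41.6  43.1] [149.9  44.6] tongue [ 0.7 60. ] cover rear [-28.   76.2] [29.7 75.8] front [-26.7 161.2] [ 29.3 161. ]
[ 0.012673    0.04156023  0.02767159  0.00173963 -0.01306813  0.00416582] 11.5
```

The tongue end is at about y = 60 mm and the cover's centre at about 118 mm. The cover is flat and the robot is clear, so I'm handing in.

>>> arm_command(
  targets=[
    [0,0,0,0,0],
    [0,0,0,0,0],
    [0,0,0,0,0],
  ],
)

```text
t: 11.8
eef_pos: [511.9, 266.1, 184.5]
tcp_rot: [-3.14, -0.0, 1.951]
ft_force: [0.0, 0.3, -0.5]
opening: 0.008
grip_force: 0.0
```

```bash
python3 -c "
from cell import env
print(env.job_done())"
```

```text
the job is handed in; nothing more can be done
None
```

I pressed the tab, the cover sprang free, and I pushed it off the base plate; it lies flat on the bench with its tongue end about 14 mm past the plate edge, and the job was handed in at about 12 s (no verdict was returned).

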